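Show a culture paddle to the inspection camera beside the reference

TASK

Stand the reference paddle (round cap) from the rack upright in the slotted holder at the inspection camera and let go of it. Then take the sample paddle (wide bar-shaped cap) out of the rack and hold it in the air beside the reference centred over the dark square on the station's base: upright, its middle at lens height, a broad face square to the lens, touching nothing but the gripper. Finish while still holding it there, and leave the square-capped paddle, the bottle and the jar where they are.

Things in the scene. Friction and masses are not known exactly. Their poses are not given: they have to be found in the camera images.
- reference: Reference test paddle, standing in one of the rack's slots. Origin: centre of the underside of the blade; z up along the blade. Blade 22 wide (y) x 6 thick (x) x 90 mm tall, white with an amber pad on each face; the two broad faces (+x and -x) are alike. On top a white round cap, 24 mm diameter, 22 mm high (z = 90 to 112 mm). About 35 g. Grip the cap.
- sample: Sample test paddle, standing in another slot of the rack. Origin: centre of the underside of the blade; z up along the blade. Blade 22 wide (y) x 6 thick (x) x 90 mm tall, white with an amber pad on each face; the two broad faces (+x and -x) are alike. On top a white bar-shaped cap, 12 mm (x) by 38 mm (y), 22 mm high (z = 90 to 112 mm). About 35 g. Grip the cap across its 12 mm.
- sample_mid (a point): Middle of the sample paddle: on its axis, 56 mm above its origin, half way between its foot and the top of its cap.
- spare: Third paddle, not needed, standing in another slot of the rack: same blade, white square cap 20 x 20 mm, 22 mm high. Leave it in its slot.
- rack: Fixed grey block 64 (x) x 200 (y) x 50 mm high, origin centre of its underside. Four slots in a row, y = -75, -25, 25, 75 mm, each 10 (x) x 26 mm (y), 40 mm deep (floor 10 mm above the table); three hold paddles, broad faces along x. A paddle in the rack reaches 122 mm above the table, underside of its cap 100 mm.
- station: Fixed station: white base plate 200 (x) x 170 (y) x 12 mm, origin centre of its underside. Black camera (46 x 56 x 56 mm, top 134 mm up) on a post at x = +72 mm, its lens looking along -x, lens axis at y = 0, 106 mm up, lens front at x = +24. Holder: aluminium block 36 (x) x 52 (y) mm at x = -60, y = +32 mm, top 90 mm up. Dark 40 mm square on the base at x = -60, y = -32.
- slot (a point): Centre of the slot's floor in the holder, where the reference's origin belongs; station axes. Slot 11 (x) x 32 mm (y), 3 mm chamfer at the mouth, 40 mm deep (floor 50, mouth 90 mm above the table); takes a paddle with broad faces along x, either way round, and lets it lean a few degrees. The cap is then 140 to 162 mm above the table.
- spot (a point): The point in the air where the middle of the sample (sample_mid) is to be held: above the dark square, 64 mm beside the holder towards -y, at lens height, 106 mm above the table; axes those of the station. A sample upright here has its foot 50 mm above the table, as high as the reference's.
- reagent: Amber reagent bottle with a blue cap, 60 mm diameter, 130 mm high, standing beyond the rack, between it and the station; origin at the centre of its underside. Leave it alone.
- jar: Clear capped jar, 56 mm diameter, 65 mm high, standing between rack and station, on the robot side; origin at the centre of its underside. Leave it alone.
Not all that is in view belongs to the job. Leave any green look-alike of the reference alone. What is shaped like the spare but yellow is not meant.

How it is judged:
On the way, in this order (a step that is already met when the one before it is completed fails the run):
1. the reference paddle stands home in the holder's slot, let go (x of reference in the frame of slot between -0.008 and 0.008 m and y of reference in the frame of slot between -0.008 and 0.008 m and z of reference in the frame of slot between -0.008 and 0.008 m and angle between reference's own z axis and vertical below 0.17 rad and contact force between the fingers and reference below 0.1 N and linear speed of reference below 0.03 m/s), for 0.3 s.
2. the sample is held in the air, clear of the rack (height (world z) of sample above 0.055 m and contact force between the fingers and sample above 1 N and contact force between sample and rack below 0.1 N), for 0.1 s.
At the end, for the whole second after the job is handed in: Reference in the slot (origin within 8 mm of slot per axis, lean < 0.17 rad), let go. Sample gripped, still, middle within 15 mm of spot per station axis, tilt < 0.16 rad, face within 0.21 rad of square to the lens, touching nothing else. Spare moved < 20 mm, bottle and jar < 30 mm (all of step 1 and x of sample_mid in the frame of spot between -0.015 and 0.015 m and y of sample_mid in the frame of spot between -0.015 and 0.015 m and z of sample_mid in the frame of spot between -0.015 and 0.015 m and angle between sample's own z axis and vertical below 0.16 rad and angle between the x axis of sample and the x axis of station, either way round below 0.21 rad and linear speed of sample below 0.03 m/s and contact force between the fingers and sample above 1 N and contact force between sample and station below 0.1 N and contact force between sample and rack below 0.1 N and contact force between sample and reference below 0.1 N and contact force between sample and spare below 0.1 N and distance of spare from where it was at the start of the episode below 0.02 m and distance of each of reagent, jar from where it was at the start of the episode below 0.03 m); the arm keeps its last pose, push and grip.
It fails at once if the spare paddle is pulled out or shoved (20 mm) (distance of spare from where it was at the start of the episode above 0.02 m).
It fails at once if the bottle is shoved (30 mm) (distance of reagent from where it was at the start of the episode above 0.03 m).
It fails at once if the jar is shoved (30 mm) (distance of jar from where it was at the start of the episode above 0.03 m).
It also fails if it takes over 64 s, if anything falls off the work surface, if the arm or the gripper's body presses on something with over 40 N, if the wrist force passes 120 N, or if a joint passes its speed limit or range.

ROBOT

A 7-joint arm with a two-finger parallel gripper is mounted at the origin on the work surface. World frame = base frame: x ahead of the robot, y to its left, z up, the work surface at z = 0. Lengths are in m, angles in rad, forces in N, time in s.
With the tool pointing down it reaches from about 0.425 to 1.025 m from the base axis. Payload 9.4 kg.
Tool frame: the origin (TCP) lies midway between the tips of the shut fingers; the grasp point (between the pads) lies 19 mm behind it; z points along the fingers, y is the line along which they close (so a half turn about z gives the same grasp; the last joint's range is limited). The gripper opens to 85 mm and grips with 20 to 120 N. Pads are 22 mm wide; open, the fingers measure 114 mm over their backs; the gripper's body (76 mm by 85 mm) begins 54 mm behind the grasp point. The pads swing forward as they close: fully open they stand 13 mm farther back than shut.
Start: joints at [-1.25, 0.599, -0.003, 1.599, 0.002, 0.943, -0.08], TCP at [0.281, 0.668, 0.231] pointing down, gripper open.
Joint ranges: [-2.57, 2.57], [-0.35, 1.97], [-1.29, 1.29], [0.11, 2.56], [-1.05, 4.19], [0.11, 1.86], [-2.63, 2.63]. Speed limits (rad/s): [2.22, 2.22, 3.01, 3.01, 3.14, 3.14, 3.14].

INTERFACE

Orientations are given as a rotation vector (axis times angle).
In Python, from rig import * gives the robot as it stands.
- The arm moves only by the tool carry_out, never from a script. Its argument "increments" is a list of rows, each an object of numbers: "tx", "ty", "tz": the shift along the world's x, y, z as a fraction of full scale; "turn": the turn about the world's z as a fraction of full scale. A call has 1 to 10 rows; each row is the pose to reach, as a shift and turn from the pose commanded when the call began; what a row does not reach only later rows make up. Full scale, the value 1, is 120 mm for a shift and pi/2 rad for a turn. A row lasts 1/10 s, in which the tool goes at most 50 mm and 8.59 degrees, less where a joint would pass 70% of its speed; a pose out of reach is approached as far as the arm can. A call with a number of a shift or a turn outside -1 to 1 is refused whole. A call with a gripper value outside its range is refused whole. "fingers" is the finger opening in mm, from 0 to 85.4, set as the call begins (left out, the last holds). The fingers move at their own pace and stop on an object; "squeeze" is the grip in N (left out, the last holds). Time passes only in rows, so rows that repeat a pose let the fingers close. It gives the time, the measured TCP pose, the force, the opening and the grip force at its end, in the units of the state.
- sense(): the state, without advancing time (a new reading comes with each control period).
- snapshot(name): name is "scene" or "top" or "wrist"; returns a dict with "frame" (400x640x3 uint8, blue, green, red), "K" (3x3 intrinsics, pixels), "k1" (the pictures are not rectified: a ray, as slopes to the right and down, at radius r is drawn at 1 + k1 r^2 times it, then the intrinsics apply), "R" (3x3) and "t" (3): a world point X has camera coordinates R X + t; the wrist camera has in their place "tool_from_camera" (4x4, takes a point from camera to tool coordinates, whose origin is the TCP and whose axes are the flange's). Camera axes: x right, y down, z forward; pixel columns grow to the right and rows downward; lengths in m; the calibration is good to about 2 mm. A picture is of the moment at which its call begins: read the wrist's pose just before it. There is no depth.
- finish_job(): hands the job in; it is judged then, once.
The state is a dict: "time_s": time; "q": joint angles; "joint_vel": joint speeds; "joint_efforts": joint torques, N m; "tcp_pos": TCP position; "orientation": TCP orientation; "force": force on the tool from outside, world axes, zero at the start; "moment": the same for the moment, N m; "opening": opening from 0.0 (shut) to 1.0 (fully open); "grasp_force": force on a finger pad.
Only numpy, scipy, OpenCV 4.12 (cv2) and the standard library are available. Lean on these libraries where they do the work, as an engineer would, in place of code of your own. Each camera call takes 0.05 s, during which the arm holds its last target. There are 200 camera calls.

## Working session

There is one attempt and no reset: what is moved stays moved. The work goes in short steps, Python scripts to look and compute and a tool call to move; the robot and the scene stay as the last step left them, time stands still between calls to the robot, and variables do not carry over. Pictures are saved under pics/ and viewed, at most 10 in all, crops included, and the job is handed in when it is done.

Besides the shell and the picture viewer there is one more tool, called after "Request:" in YAML: its name, and indented under it one key for each argument. carry_out: Moves the arm, as the interface text tells. Its arguments: {"type":"object","properties":{"increments":{"type":"array","items":{"type":"object","properties":{"tx":{"type":"number","minimum":-1,"maximum":1},"ty":{"type":"number","minimum":-1,"maximum":1},"tz":{"type":"number","minimum":-1,"maximum":1},"turn":{"type":"number","minimum":-1,"maximum":1}}}},"fingers":{"type":"number"},"squeeze":{"type":"number"}},"required":["increments"]}

```bash
mkdir -p pics; cat > h.py <<'E'
from rig import *
import numpy as np, cv2
from scipy.spatial.transform import Rotation as Ro
def snap(n):
    s=sense(); d=snapshot(n)
    if n=="wrist":
        T=np.eye(4);T[:3,:3]=Ro.from_rotvec(s["orientation"]).as_matrix();T[:3,3]=s["tcp_pos"]
        M=np.linalg.inv(T@np.array(d["tool_from_camera"]));d["R"]=M[:3,:3];d["t"]=M[:3,3]
    d["R"]=np.array(d["R"]);d["t"]=np.array(d["t"]);d["K"]=np.array(d["K"]);return d
def ray(d,uv):
    K=d["K"];p=np.array([(uv[0]-K[0,2])/K[0,0],(uv[1]-K[1,2])/K[1,1]]);q=p.copy()
    for _ in range(20): q=p/(1+d["k1"]*(q@q))
    return -d["R"].T@d["t"], d["R"].T@np.array([q[0],q[1],1.])
def onz(d,uv,z):
    c,r=ray(d,uv);return c+r*(z-c[2])/r[2]
def proj(d,X):
    x=d["R"]@np.array(X)+d["t"];p=x[:2]/x[2];p=p*(1+d["k1"]*(p@p));return d["K"][:2,:2]@p+d["K"][:2,2]
E
python3 - <<'E'
from h import *
for n in("scene","top","wrist"):
    d=snap(n);cv2.imwrite(f"pics/{n}0.png",d["frame"]);print(n,-d["R"].T@d["t"],d["K"][0,0],d["k1"]);
    np.savez(f"{n}0.npz",**{k:d[k] for k in("frame","K","k1","R","t")})
print(sense()["orientation"])
E
```

```text
scene [ 1.00929027 -0.43058875  0.57628892] 379.37426767878844 -0.0791985540719666
top [ 0.46863025 -0.05803192  1.25479057] 478.38832800112294 -0.08965552386465842
wrist [0.20461918 0.69863492 0.37199577] 355.4880446668522 -0.05958110977191764
[-6.20680446e-01 -3.07959206e+00  1.76678363e-03]
```

View pics/scene0.png

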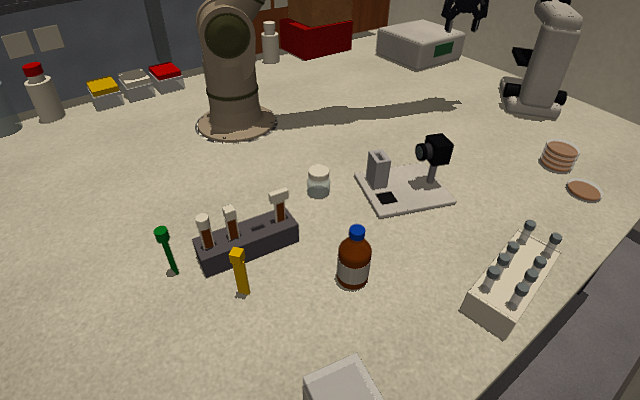

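View pics/top0.png

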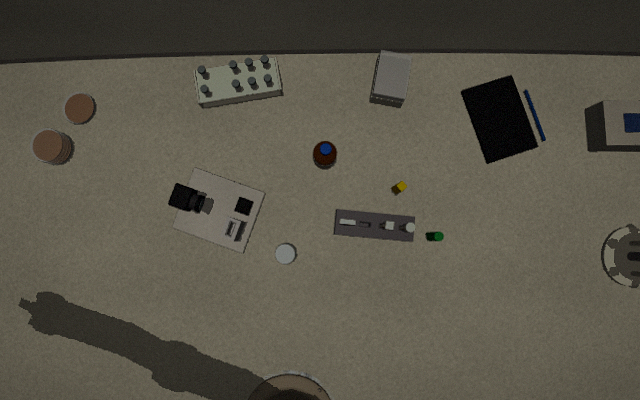

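The candidates for the reference in the top picture:
- Round white cap at (410,228). This is the reference.
- Square white cap at (390,225). This is the spare.
- Bar cap at (347,222). This is the sample.
- Green look-alike at (435,237) and yellow one at (400,187). Neither is meant.

The station is around (220,210), with the holder at (236,229) and the dark square at (243,206). The jar is at (286,254) and the bottle at (325,152). Next come a close crop and the measurement.

```bash
python3 - <<'E'
from h import *
d=dict(np.load("top0.npz"));f=d["frame"]
a=cv2.resize(f[195:250,325:450],None,fx=6,fy=6,interpolation=cv2.INTER_NEAREST)
b=cv2.resize(f[160:260,160:280],None,fx=4,fy=4,interpolation=cv2.INTER_NEAREST)
W=np.zeros((330+260,750,3),np.uint8);W[:330]=a
s=dict(np.load("scene0.npz"))["frame"]
W[330:,:375]=cv2.resize(s[180:284,150:300],(375,260));W[330:,375:]=cv2.resize(s[120:224,340:490],(375,260))
cv2.imwrite("pics/crop0.png",W);cv2.imwrite("pics/st0.png",b)
g=f.astype(int)
def comps(m,off,minA=20):
    n,l,st,c=cv2.connectedComponentsWithStats(m.astype(np.uint8),connectivity=4)
    for i in range(1,n):
        if st[i,4]>=minA:
            pts=np.argwhere(l==i)[:,::-1].astype(np.float32)
            yield c[i]+off,st[i,4],cv2.minAreaRect(pts+np.array(off,np.float32))
# caps
x0,y0=330,205;r=g[y0:245,x0:420]
for c,A,q in comps((r.min(2)>120),(x0,y0)): print("cap",c,A,q[1],q[2],onz(d,c,.122))
hsv=cv2.cvtColor(f,cv2.COLOR_BGR2HSV)
m=((r.max(2)-r.min(2)<22)&(r.max(2)<105)).astype(np.uint8)
m=cv2.morphologyEx(m,cv2.MORPH_OPEN,np.ones((3,3)));m=cv2.morphologyEx(m,cv2.MORPH_CLOSE,np.ones((15,15)))
for c,A,q in comps(m,(x0,y0),200):
    B=np.array([onz(d,p,.05)[:2] for p in cv2.boxPoints(q)]);print("rack",q);print(B,B.mean(0))
x0,y0=165,160;r=g[y0:260,x0:275]
for c,A,q in comps(r.max(2)<50,(x0,y0),30): print("dark",c,A,q,onz(d,c,.012),[onz(d,p,.012)[:2].round(4) for p in cv2.boxPoints(q)])
print(r[30,30:60:6].tolist(), g[130,150:160:3].tolist())
E
```

```text
rack ((374.4999694824219, 224.5), (88.99998474121094, 38.99999237060547), -0.0)
[[ 0.45308399 -0.11169542]
 [ 0.55120993 -0.11374868]
 [ 0.54713629 -0.34013565]
 [ 0.44843466 -0.33671431]] [ 0.49996622 -0.22557352]
dark [186.39004149 198.43430152] 723 ((187.70852661132812, 199.07681274414062), (34.669307708740234, 23.45857810974121), 20.2248592376709) [0.57755789 0.25976513 0.012     ] [array([0.5636, 0.31  ]), array([0.6212, 0.2889]), array([0.588 , 0.2027]), array([0.5308, 0.224 ])]
dark [243.53846154 205.68325792] 221 ((243.5517120361328, 205.6206817626953), (14.855627059936523, 14.855627059936523), 21.801410675048828) [0.55597769 0.10974083 0.012     ] [array([0.5458, 0.135 ]), array([0.5816, 0.1204]), array([0.5665, 0.0844]), array([0.5308, 0.0991])]
dark [239.75789474 230.70526316] 95 ((239.7408905029297, 231.08758544921875), (4.698966979980469, 20.67545509338379), 19.98310661315918) [0.49106207 0.12005118 0.012     ] [array([0.4672, 0.1352]), array([0.5173, 0.1165]), array([0.5129, 0.105 ]), array([0.4629, 0.1238])]
dark [229.46666667 228.13333333] 30 ((229.50001525878906, 228.0), (2.4903483390808105, 12.355958938598633), 16.699243545532227) [0.49816627 0.14681063 0.012     ] [array([0.4842, 0.1545]), array([0.5148, 0.1451]), array([0.5128, 0.1389]), array([0.4823, 0.1483])]
[[6, 0, 2], [105, 115, 122], [101, 111, 116], [101, 115, 116], [100, 110, 113]] [[86, 102, 109], [86, 104, 108], [89, 104, 109], [87, 102, 110]]
```

View pics/crop0.png

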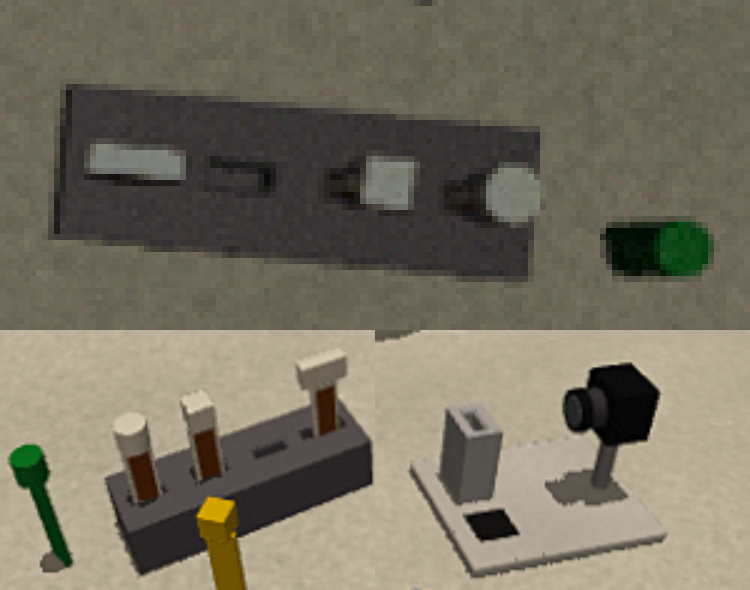

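View pics/st0.png

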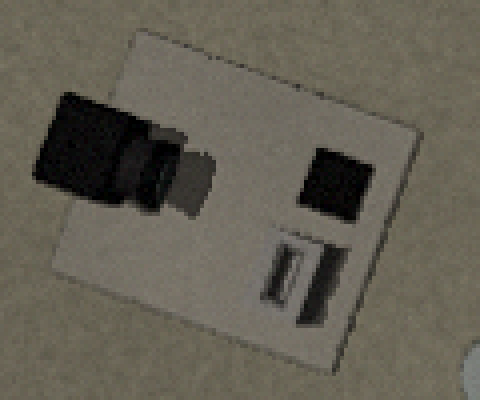

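Identities confirmed: round cap at the far right end of the rack, then square, then an empty slot, then the bar cap at the left. The slot is visible in the holder near (231,228). Next I measure poses.

```bash
python3 - <<'E'
from h import *
d=dict(np.load("top0.npz"));f=d["frame"]
C=lambda u,v:(u/6+325-.5,v/6+195-.5); S=lambda u,v:(u/4+160-.5,v/4+160-.5)
ang=lambda v:np.degrees(np.arctan2(v[1],v[0]))
R=np.array([onz(d,C(*p),.05)[:2] for p in((66,86),(540,131),(527,280),(57,237))])
print("rack",R.mean(0),"+y dir",ang(R[0]-R[1]),ang(R[3]-R[2]),np.linalg.norm(R[0]-R[1]))
for n,p in dict(sample=(136,161),spare=(390,183),ref=(513,193)).items(): print(n,onz(d,C(*p),.122).round(4))
B=np.array([onz(d,S(*p),.012)[:2] for p in((138,32),(420,133),(335,373),(52,270))])
print("station",B.mean(0),"x",ang(B[0]-B[1]),ang(B[3]-B[2]),"-y",ang(B[1]-B[2]),np.linalg.norm(B[0]-B[1]),np.linalg.norm(B[1]-B[2]))
yaw=np.radians(np.mean([ang(B[0]-B[1]),ang(B[3]-B[2])]));Rm=np.array([[np.cos(yaw),-np.sin(yaw)],[np.sin(yaw),np.cos(yaw)]])
for n,o in dict(slot=(-.06,.032),spot=(-.06,-.032)).items(): print(n,B.mean(0)+Rm@o)
print("square",onz(d,(243.54,205.65),.012),"slot mouth",onz(d,S(287,273),.09))
print("jar",onz(d,(286,254),.065),"bottle",onz(d,(326,149),.13))
s=sense();T=Ro.from_rotvec(s["orientation"]).as_matrix();print(T.round(3),"tool y yaw",ang(T[:2,1]),snapshot("wrist")["tool_from_camera"])
E
```

```text
rack [ 0.4984308  -0.22430564] +y dir 83.52783316129992 83.64564368871841 0.2014219916805863
sample [ 0.5068 -0.1503  0.122 ]
spare [ 0.4961 -0.2508  0.122 ]
ref [ 0.4912 -0.2998  0.122 ]
station [0.54627796 0.17559815] x 69.29174856450662 69.39122793515467 -y -20.110588006382656 0.19804547841701461 0.16496109319561048
slot [0.49516773 0.13074568]
spot [0.55505251 0.10816665]
square [0.55606446 0.10973624 0.012     ] slot mouth [0.49717424 0.12959194 0.09      ]
jar [ 0.43059496 -0.00164009  0.065     ] bottle [ 0.67960838 -0.10339496  0.13      ]
[[-0.922  0.387 -0.   ]
 [ 0.387  0.922 -0.001]
 [-0.    -0.001 -1.   ]] tool y yaw 67.20980109766545 [[ 0.0015939  -0.94712413 -0.32086344  0.08195172]
 [ 0.99999708  0.00209234 -0.00120865 -0.00141321]
 [ 0.0018161  -0.32086058  0.9471247  -0.14151226]
 [ 0.          0.          0.          1.        ]]
```

Request:
carry_out:
  increments:
    - {"tx":0.4,"ty":-0.4,"turn":-0.09}
    - {"tx":0.75,"ty":-0.75,"turn":-0.18}
    - {"tx":1,"ty":-1,"turn":-0.2}
    - {"tx":1,"ty":-1,"turn":-0.2}

```text
invalid input
```

Request:
carry_out:
  increments:
    - {"tx":0.3,"ty":-0.4,"turn":-0.09}
    - {"tx":0.75,"ty":-0.8,"turn":-0.18}
    - {"tx":0.75,"ty":-1,"turn":-0.2}
    - {"tx":0.75,"ty":-1,"turn":-0.2}

```text
invalid input
```

Request:
carry_out:
  increments:
    - {"ty":-0.4,"turn":-0.09}
    - {"ty":-0.8,"turn":-0.18}
    - {"ty":-1,"turn":-0.2}
    - {"ty":-1,"turn":-0.2}

```text
invalid input
```

Request:
carry_out:
  increments:
    - {"ty":-0.4,"turn":-0.09}
    - {"ty":-0.8,"turn":-0.18}
    - {"ty":-1,"turn":-0.2}
    - {"ty":-1,"turn":-0.2}

```text
invalid input
```

Request:
carry_out:
  increments:
    - {"ty":-0.4}
    - {"ty":-0.8}
    - {"ty":-1,"turn":-0.02}
    - {"ty":-1,"turn":-0.02}

```text
invalid input
```

Request:
carry_out:
  increments:
    - {"ty":-0.4}
    - {"ty":-0.8}
    - {"ty":-1}
    - {"ty":-1}

```text
invalid input
```

Request:
carry_out:
  increments:
    - {"ty":-0.4}
    - {"ty":-0.8}
    - {"ty":-1}
    - {"ty":-1}
    - {"ty":-1}
    - {"ty":-1}

```text
invalid input
```

Request:
carry_out:
  increments:
    - {"tx":0.4,"ty":-0.4,"tz":0,"turn":-0.09}
    - {"tx":0.75,"ty":-0.75,"tz":0,"turn":-0.18}
    - {"tx":1,"ty":-1,"tz":0,"turn":-0.2}
    - {"tx":1,"ty":-1,"tz":0,"turn":-0.2}

```text
time_s: 0.6
tcp_pos: [0.4055, 0.5436, 0.2314]
orientation: [1.104, 2.938, -0.002]
force: [0.6, 0.3, -0.3]
opening: 0.998
grasp_force: 0.0
```

Request:
carry_out:
  increments:
    - {"tx":0.3,"ty":-0.4,"tz":0,"turn":-0.09}
    - {"tx":0.75,"ty":-0.8,"tz":0,"turn":-0.18}
    - {"tx":0.75,"ty":-1,"tz":0,"turn":-0.2}
    - {"tx":0.75,"ty":-1,"tz":0,"turn":-0.2}

```text
time_s: 1.0
tcp_pos: [0.4955, 0.4208, 0.2315]
orientation: [1.554, 2.726, -0.004]
force: [0.3, -0.8, 0.5]
opening: 1.0
grasp_force: 0.0
```

Request:
carry_out:
  increments:
    - {"tx":0,"ty":-0.4,"tz":0,"turn":-0.09}
    - {"tx":0,"ty":-0.8,"tz":0,"turn":-0.18}
    - {"tx":0,"ty":-1,"tz":0,"turn":-0.2}
    - {"tx":0,"ty":-1,"tz":0,"turn":-0.2}

```text
time_s: 1.4
tcp_pos: [0.491, 0.3047, 0.2317]
orientation: [1.956, 2.458, -0.002]
force: [0.0, -0.1, 0.0]
opening: 1.003
grasp_force: 0.0
```

Request:
carry_out:
  increments:
    - {"tx":0,"ty":-0.4,"tz":0,"turn":-0.09}
    - {"tx":0,"ty":-0.8,"tz":0,"turn":-0.18}
    - {"tx":0,"ty":-1,"tz":0,"turn":-0.2}
    - {"tx":0,"ty":-1,"tz":0,"turn":-0.2}

```text
time_s: 1.8
tcp_pos: [0.491, 0.186, 0.2316]
orientation: [2.314, 2.124, -0.0]
force: [0.3, 0.4, 0.3]
opening: 0.998
grasp_force: 0.0
```

Request:
carry_out:
  increments:
    - {"tx":0,"ty":-0.4,"tz":0,"turn":-0.02}
    - {"tx":0,"ty":-0.8,"tz":0,"turn":-0.02}
    - {"tx":0,"ty":-1,"tz":0,"turn":-0.02}
    - {"tx":0,"ty":-1,"tz":0,"turn":-0.02}

```text
time_s: 2.2
tcp_pos: [0.4914, 0.0666, 0.2316]
orientation: [2.346, 2.089, 0.001]
force: [0.7, 1.3, 0.1]
opening: 0.999
grasp_force: 0.0
```

Request:
carry_out:
  increments:
    - {"tx":0,"ty":-0.4,"tz":0,"turn":0}
    - {"tx":0,"ty":-0.8,"tz":0,"turn":0}
    - {"tx":0,"ty":-1,"tz":0,"turn":0}
    - {"tx":0,"ty":-1,"tz":0,"turn":0}

```text
time_s: 2.6
tcp_pos: [0.4919, -0.053, 0.2315]
orientation: [2.345, 2.089, 0.001]
force: [0.5, 0.3, 0.5]
opening: 0.996
grasp_force: 0.0
```

Request:
carry_out:
  increments:
    - {"tx":0,"ty":-0.4,"tz":0,"turn":0}
    - {"tx":0,"ty":-0.8,"tz":0,"turn":0}
    - {"tx":0,"ty":-1,"tz":0,"turn":0}
    - {"tx":0,"ty":-1,"tz":0,"turn":0}
    - {"tx":0,"ty":-1,"tz":0,"turn":0}
    - {"tx":0,"ty":-1,"tz":0,"turn":0}

```text
time_s: 3.2
tcp_pos: [0.4917, -0.169, 0.231]
orientation: [-2.341, -2.094, -0.001]
force: [0.6, -0.5, -0.7]
opening: 0.999
grasp_force: 0.0
```

```bash
python3 - <<'E'
from h import *
d=snap("wrist");cv2.imwrite("pics/w1.png",d["frame"]);np.savez("w1.npz",**{k:d[k] for k in("frame","K","k1","R","t")})
s=sense();T=Ro.from_rotvec(s["orientation"]).as_matrix();print("tool y yaw",np.degrees(np.arctan2(T[1,1],T[0,1])),s["tcp_pos"])
for p in((.4912,-.2998,.122),(.4961,-.2508,.122),(.5068,-.1503,.122)): print(proj(d,p))
E
```

```text
tool y yaw -6.370764913871499 [ 0.49157215 -0.16919959  0.23105561]
[335.47136664 332.77506883]
[335.8250136  283.99023411]
[337.43057485 163.12345057]
```

View pics/w1.png

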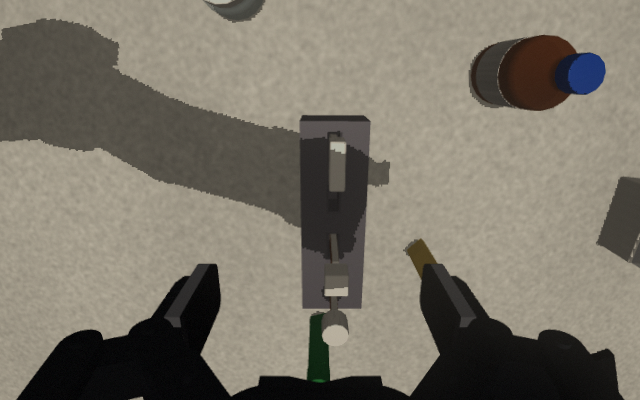

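The wrist view puts the bar cap at (337,165), the square cap at (337,285) and the round cap at (335,333). These match the predicted pixels. I descend on the round cap with the fingers part-open, to stay clear of the yellow block at (415,245).

Request:
carry_out:
  increments:
    - {"tx":0,"ty":-0.4,"tz":0,"turn":0}
    - {"tx":0,"ty":-0.8,"tz":0,"turn":0}
    - {"tx":0,"ty":-1,"tz":0,"turn":0}
    - {"tx":0,"ty":-1,"tz":0,"turn":0}
    - {"tx":0,"ty":-1,"tz":0,"turn":0}
  fingers: 60
  squeeze: 40

```text
time_s: 3.75
tcp_pos: [0.4912, -0.2903, 0.231]
orientation: [-2.344, -2.091, -0.0]
force: [-0.5, 0.1, -0.3]
opening: 0.705
grasp_force: 0.0
```

Request:
carry_out:
  increments:
    - {"tx":0,"ty":-0.09,"tz":0,"turn":0}
    - {"tx":0,"ty":-0.09,"tz":0,"turn":0}
    - {"tx":0,"ty":-0.09,"tz":-0.3,"turn":0}
    - {"tx":0,"ty":-0.09,"tz":-0.6,"turn":0}
    - {"tx":0,"ty":-0.09,"tz":-0.9,"turn":0}
    - {"tx":0,"ty":-0.09,"tz":-0.9,"turn":0}
    - {"tx":0,"ty":-0.09,"tz":-0.9,"turn":0}

```text
time_s: 4.45
tcp_pos: [0.4909, -0.3021, 0.1236]
orientation: [-2.344, -2.09, 0.001]
force: [-0.1, 0.1, 0.1]
opening: 0.701
grasp_force: 0.0
```

Request:
carry_out:
  increments:
    - {"tx":0,"ty":0.015,"tz":-0.13,"turn":0}
    - {"tx":0,"ty":0.015,"tz":-0.26,"turn":0}
    - {"tx":0,"ty":0.015,"tz":-0.26,"turn":0}

```text
time_s: 4.75
tcp_pos: [0.4913, -0.3005, 0.0929]
orientation: [2.345, 2.09, 0.001]
force: [-0.5, -0.5, -0.2]
opening: 0.699
grasp_force: 0.0
```

Request:
carry_out:
  increments:
    - {"tx":0,"ty":0,"tz":0,"turn":0}
    - {"tx":0,"ty":0,"tz":0,"turn":0}
    - {"tx":0,"ty":0,"tz":0,"turn":0}
    - {"tx":0,"ty":0,"tz":0,"turn":0}
    - {"tx":0,"ty":0,"tz":0,"turn":0}
    - {"tx":0,"ty":0,"tz":0,"turn":0}
    - {"tx":0,"ty":0,"tz":0,"turn":0}
    - {"tx":0,"ty":0,"tz":0,"turn":0}
  fingers: 0

```text
time_s: 5.55
tcp_pos: [0.4914, -0.3011, 0.0935]
orientation: [2.344, 2.089, 0.001]
force: [-1.6, -0.1, 8.4]
opening: 0.264
grasp_force: 38.7
```

Request:
carry_out:
  increments:
    - {"tx":0,"ty":0,"tz":0.15,"turn":0}
    - {"tx":0,"ty":0,"tz":0.35,"turn":0}
    - {"tx":0,"ty":0,"tz":0.55,"turn":0}
    - {"tx":0,"ty":0,"tz":0.8,"turn":0}
    - {"tx":0,"ty":0,"tz":1,"turn":0}
    - {"tx":0,"ty":0,"tz":1,"turn":0}

```text
time_s: 6.15
tcp_pos: [0.4921, -0.3017, 0.2158]
orientation: [2.342, 2.086, 0.004]
force: [0.5, -0.6, -0.2]
opening: 0.27
grasp_force: 39.5
```

Request:
carry_out:
  increments:
    - {"tx":0,"ty":0,"tz":0.2,"turn":0}
    - {"tx":0,"ty":0,"tz":0.35,"turn":0}
    - {"tx":0,"ty":0,"tz":0.35,"turn":0}
    - {"tx":0,"ty":0,"tz":0.35,"turn":0}

```text
time_s: 6.55
tcp_pos: [0.4907, -0.3004, 0.2538]
orientation: [2.345, 2.09, 0.0]
force: [-0.4, 1.3, -0.4]
opening: 0.268
grasp_force: 39.5
```

```bash
python3 - <<'E'
from h import *
d=snap("wrist");c=snap("scene")["frame"]
cv2.imwrite("pics/w2.png",np.hstack([d["frame"][150:,130:530],cv2.resize(c[130:290,120:360],(375,250))]))
s=sense();print(s["tcp_pos"],s["force"],s["opening"],s["grasp_force"])
E
```

```text
[ 0.49039185 -0.30016073  0.25305249] [-0.3343287   0.729044   -0.78875864] 0.26290817905383257 39.450355768203735
```

View pics/w2.png

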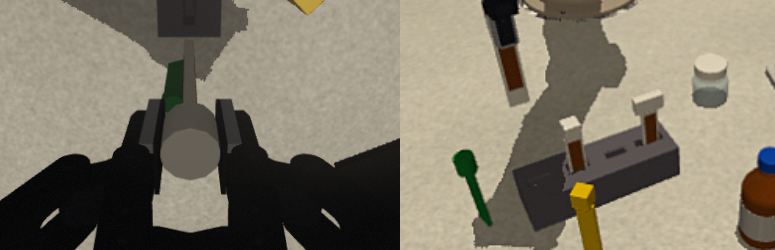

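The paddle hangs straight between the pads at about (320,300) in the full frame; in the scene crop it is clear of the rack. I carry it over the dark square and look at the slot from there.

Request:
carry_out:
  increments:
    - {"tx":0,"ty":0.3,"tz":0,"turn":0.07}
    - {"tx":0,"ty":0.6,"tz":0,"turn":0.14}
    - {"tx":0,"ty":0.9,"tz":0,"turn":0.21}
    - {"tx":0,"ty":1,"tz":0,"turn":0.21}

```text
time_s: 7.05
tcp_pos: [0.4904, -0.1769, 0.253]
orientation: [-1.96, -2.451, -0.0]
force: [0.9, 0.4, -1.0]
opening: 0.267
grasp_force: 39.4
```

Request:
carry_out:
  increments:
    - {"tx":0,"ty":0.3,"tz":0,"turn":0.07}
    - {"tx":0,"ty":0.6,"tz":0,"turn":0.14}
    - {"tx":0.1,"ty":0.9,"tz":0,"turn":0.21}
    - {"tx":0.1,"ty":1,"tz":0,"turn":0.21}

```text
time_s: 7.45
tcp_pos: [0.5039, -0.0573, 0.2534]
orientation: [-1.534, -2.741, -0.001]
force: [0.0, -0.8, -0.2]
opening: 0.266
grasp_force: 39.4
```

Request:
carry_out:
  increments:
    - {"tx":0.1,"ty":0.3,"tz":0,"turn":0.07}
    - {"tx":0.2,"ty":0.6,"tz":0,"turn":0.14}
    - {"tx":0.25,"ty":0.9,"tz":0,"turn":0.21}
    - {"tx":0.25,"ty":1,"tz":0,"turn":0.21}

```text
time_s: 7.85
tcp_pos: [0.5335, 0.0624, 0.2533]
orientation: [-1.065, -2.955, -0.001]
force: [0.3, -0.2, -0.2]
opening: 0.271
grasp_force: 39.4
```

Request:
carry_out:
  increments:
    - {"tx":0.1,"ty":0.2,"tz":0,"turn":0.07}
    - {"tx":0.2,"ty":0.4,"tz":0,"turn":0.14}
    - {"tx":0.2,"ty":0.41,"tz":0,"turn":0.21}
    - {"tx":0.2,"ty":0.41,"tz":0,"turn":0.21}
    - {"tx":0.2,"ty":0.41,"tz":0,"turn":0.21}
    - {"tx":0.2,"ty":0.41,"tz":0,"turn":0.21}
    - {"tx":0.2,"ty":0.41,"tz":0,"turn":0.21}

```text
time_s: 8.55
tcp_pos: [0.5567, 0.1077, 0.2541]
orientation: [-0.577, -3.088, 0.001]
force: [0.8, -0.6, 0.0]
opening: 0.267
grasp_force: 39.4
```

```bash
python3 - <<'E'
from h import *
d=snap("wrist");cv2.imwrite("pics/w3.png",d["frame"]);np.savez("w3.npz",**{k:d[k] for k in("frame","K","k1","R","t")})
s=sense();T=Ro.from_rotvec(s["orientation"]).as_matrix();print("tool y yaw",np.degrees(np.arctan2(T[1,1],T[0,1])),s["tcp_pos"],s["q"])
print(proj(d,(.4962,.1302,.09)))
E
```

```text
tool y yaw 68.87924163749672 [0.55674603 0.10799732 0.25413475] [-0.30226643  0.38318     0.01434811  1.94227781 -0.0070527   0.81619138
  0.91804206]
[321.14040003  97.33145968]
```

View pics/w3.png

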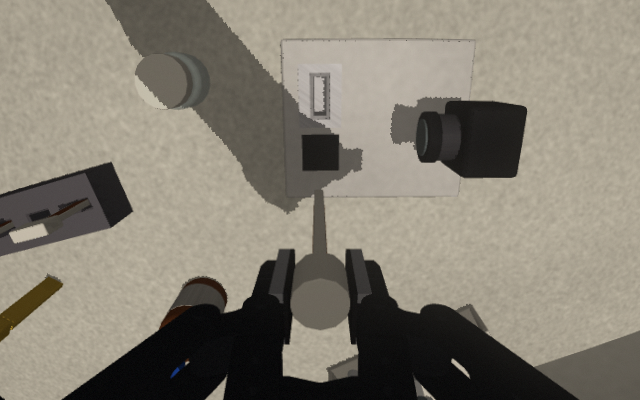

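The wrist view shows the slot mouth as a grey ring at about (319,96), the dark square at (320,152) and the paddle vertical below. I refine the slot position and the station yaw.

```bash
python3 - <<'E'
from h import *
d=dict(np.load("w3.npz"));f=d["frame"]
g=f[64:130,300:340].max(2)
m=cv2.morphologyEx((g<165).astype(np.uint8),cv2.MORPH_CLOSE,np.ones((3,3)))
print(g[30].tolist());print(g[:,19].tolist())
sq=np.argwhere(f[130:175,295:345].max(2)<60)[:,::-1].astype(np.float32)+[295,130]
q=cv2.minAreaRect(sq.astype(np.float32));print(q,"square",onz(d,q[0],.012))
for uv in((319.5,96),(319,96),(320,95)): print(onz(d,uv,.09).round(4))
P=[onz(d,p,.012) for p in((281.5,40),(475,39.5),(460,195.5),(287,197))]
a=lambda v:np.degrees(np.arctan2(v[1],v[0]))
print("x",a(P[1]-P[0]),a(P[2]-P[3]),"-y+90",a(P[3]-P[0])+90, a(P[2]-P[1])+90,"c",np.mean(P,0))
E
```

```text
[181, 180, 179, 178, 173, 174, 174, 176, 180, 170, 144, 131, 131, 101, 157, 183, 183, 183, 185, 185, 185, 185, 184, 126, 91, 89, 108, 123, 128, 128, 173, 186, 183, 182, 181, 181, 181, 182, 182, 182]
[185, 184, 183, 184, 188, 187, 186, 187, 170, 141, 137, 137, 118, 159, 183, 184, 185, 186, 185, 186, 188, 187, 187, 186, 186, 187, 185, 184, 185, 187, 185, 184, 181, 184, 186, 183, 181, 178, 182, 186, 186, 185, 180, 179, 177, 176, 174, 111, 72, 69, 73, 95, 140, 141, 139, 150, 183, 180, 166, 89, 87, 87, 86, 88, 95, 96]
((320.0, 152.5), (35.0, 36.0), 90.0) square [0.55478528 0.10647332 0.012     ]
[0.4947 0.1293 0.09  ]
[0.4946 0.1289 0.09  ]
[0.4941 0.13   0.09  ]
x 69.54351124360423 69.48717605807455 -y+90 69.25817477017466 70.3135176541521 c [0.54595597 0.17457865 0.012     ]
```

Request:
carry_out:
  increments:
    - {"tx":-0.26,"ty":0.09,"tz":0,"turn":0.007}
    - {"tx":-0.514,"ty":0.181,"tz":0,"turn":0.007}
    - {"tx":-0.514,"ty":0.181,"tz":-0.2,"turn":0.007}
    - {"tx":-0.514,"ty":0.181,"tz":-0.4,"turn":0.007}
    - {"tx":-0.514,"ty":0.181,"tz":-0.6,"turn":0.007}
    - {"tx":-0.514,"ty":0.181,"tz":-0.6,"turn":0.007}
    - {"tx":-0.514,"ty":0.181,"tz":-0.6,"turn":0.007}
    - {"tx":-0.514,"ty":0.181,"tz":-0.6,"turn":0.007}

```text
time_s: 9.4
tcp_pos: [0.4958, 0.1304, 0.1832]
orientation: [0.556, 3.091, 0.001]
force: [-0.1, -0.2, -0.3]
opening: 0.264
grasp_force: 39.4
```

Request:
carry_out:
  increments:
    - {"tx":0,"ty":0,"tz":-0.05,"turn":0}
    - {"tx":0,"ty":0,"tz":-0.1,"turn":0}
    - {"tx":0,"ty":0,"tz":-0.15,"turn":0}
    - {"tx":0,"ty":0,"tz":-0.15,"turn":0}

```text
time_s: 9.8
tcp_pos: [0.4947, 0.1302, 0.1633]
orientation: [-0.555, -3.091, 0.001]
force: [0.1, 0.3, -1.4]
opening: 0.263
grasp_force: 39.4
```

Request:
carry_out:
  increments:
    - {"tx":0,"ty":0,"tz":-0.06,"turn":0}
    - {"tx":0,"ty":0,"tz":-0.12,"turn":0}
    - {"tx":0,"ty":0,"tz":-0.18,"turn":0}
    - {"tx":0,"ty":0,"tz":-0.22,"turn":0}
    - {"tx":0,"ty":0,"tz":-0.22,"turn":0}
    - {"tx":0,"ty":0,"tz":-0.22,"turn":0}

```text
time_s: 10.4
tcp_pos: [0.4952, 0.1303, 0.1375]
orientation: [-0.555, -3.092, 0.0]
force: [0.9, -0.2, -0.4]
opening: 0.266
grasp_force: 39.4
```

Still no contact; down a little more, then open gently.

Request:
carry_out:
  increments:
    - {"tx":0,"ty":0,"tz":-0.015,"turn":0}
    - {"tx":0,"ty":0,"tz":-0.03,"turn":0}
    - {"tx":0,"ty":0,"tz":-0.03,"turn":0}
    - {"tx":0,"ty":0,"tz":-0.03,"turn":0}

```text
time_s: 10.8
tcp_pos: [0.4952, 0.1303, 0.1341]
orientation: [0.555, 3.092, 0.0]
force: [0.4, 0.3, -0.6]
opening: 0.268
grasp_force: 39.4
```

Request:
carry_out:
  increments:
    - {"tx":0,"ty":0,"tz":0,"turn":0}
    - {"tx":0,"ty":0,"tz":0,"turn":0}
    - {"tx":0,"ty":0,"tz":0,"turn":0}
    - {"tx":0,"ty":0,"tz":0,"turn":0}
    - {"tx":0,"ty":0,"tz":0,"turn":0}
    - {"tx":0,"ty":0,"tz":0,"turn":0}
    - {"tx":0,"ty":0,"tz":0,"turn":0}
    - {"tx":0,"ty":0,"tz":0,"turn":0}
  fingers: 60

```text
time_s: 11.6
tcp_pos: [0.4952, 0.1303, 0.1341]
orientation: [0.555, 3.092, -0.0]
force: [-0.5, 0.4, 0.1]
opening: 0.703
grasp_force: 0.0
```

Request:
carry_out:
  increments:
    - {"tx":0,"ty":0,"tz":0.2,"turn":0}
    - {"tx":0,"ty":0,"tz":0.4,"turn":0}
    - {"tx":0,"ty":0,"tz":0.7,"turn":0}
    - {"tx":0,"ty":0,"tz":1,"turn":0}
    - {"tx":0,"ty":0,"tz":1,"turn":0}
    - {"tx":0,"ty":0,"tz":1,"turn":0}

```text
time_s: 12.2
tcp_pos: [0.4953, 0.1304, 0.2547]
orientation: [0.555, 3.091, 0.002]
force: [-0.4, 0.2, 0.1]
opening: 0.701
grasp_force: 0.0
```

```bash
python3 - <<'E'
from h import *
d=snap("wrist");c=snap("scene");t=snap("top")
cv2.imwrite("pics/w4.png",np.hstack([d["frame"][100:,130:530],cv2.resize(c["frame"][90:220,340:500],(370,300))]))
print(sense()["tcp_pos"]);np.savez("w4.npz",**{k:d[k] for k in("frame","K","k1","R","t")})
print("expected cap top: wrist",proj(d,(.4952,.1299,.162))-[130,100],"scene",(proj(c,(.4952,.1299,.162))-[340,90])*2.31+[400,0])
E
```

```text
[0.49450797 0.13009202 0.25297325]
expected cap top: wrist [191.3909536   98.65348372] scene [498.45329881  88.66287429]
```

View pics/w4.png

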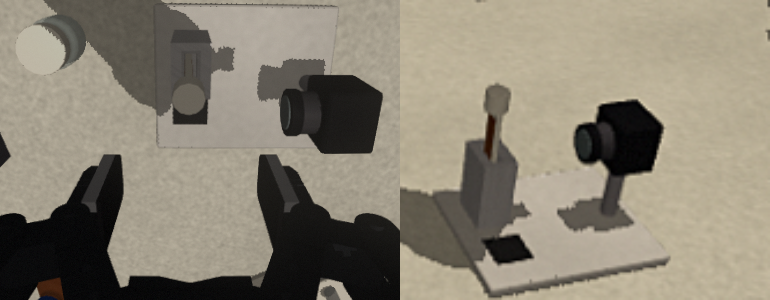

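The reference stands in the holder: cap at (189,98) in the crop against a predicted (191,99), and upright in the scene view. Now the sample.

Request:
carry_out:
  increments:
    - {"tx":0,"ty":-0.3,"tz":0,"turn":-0.09}
    - {"tx":0,"ty":-0.6,"tz":0,"turn":-0.18}
    - {"tx":0,"ty":-0.9,"tz":0,"turn":-0.27}
    - {"tx":0,"ty":-1,"tz":0,"turn":-0.28}

```text
time_s: 12.75
tcp_pos: [0.4943, 0.0067, 0.253]
orientation: [-1.228, -2.89, 0.004]
force: [0.4, -0.3, -0.3]
opening: 0.701
grasp_force: 0.0
```

Request:
carry_out:
  increments:
    - {"tx":0.05,"ty":-0.3,"tz":0,"turn":-0.09}
    - {"tx":0.1,"ty":-0.6,"tz":0,"turn":-0.18}
    - {"tx":0.1,"ty":-0.9,"tz":0,"turn":-0.27}
    - {"tx":0.1,"ty":-1,"tz":0,"turn":-0.28}

```text
time_s: 13.15
tcp_pos: [0.5066, -0.1128, 0.2532]
orientation: [-1.827, -2.555, 0.003]
force: [0.1, 1.1, 0.1]
opening: 0.704
grasp_force: 0.0
```

Request:
carry_out:
  increments:
    - {"tx":0,"ty":-0.17,"tz":0,"turn":-0.09}
    - {"tx":0,"ty":-0.335,"tz":0,"turn":-0.18}
    - {"tx":0,"ty":-0.335,"tz":0,"turn":-0.27}
    - {"tx":0,"ty":-0.335,"tz":0,"turn":-0.287}
    - {"tx":0,"ty":-0.335,"tz":0,"turn":-0.287}
    - {"tx":0,"ty":-0.335,"tz":-0.2,"turn":-0.287}
    - {"tx":0,"ty":-0.335,"tz":-0.4,"turn":-0.287}
    - {"tx":0,"ty":-0.335,"tz":-0.4,"turn":-0.287}
    - {"tx":0,"ty":-0.335,"tz":-0.4,"turn":-0.287}

```text
time_s: 14.05
tcp_pos: [0.5071, -0.1494, 0.2061]
orientation: [-2.342, -2.093, 0.001]
force: [0.3, -0.3, 0.7]
opening: 0.702
grasp_force: 0.0
```

```bash
python3 - <<'E'
from h import *
d=snap("wrist");cv2.imwrite("pics/w5.png",d["frame"][100:,100:540])
s=sense();T=Ro.from_rotvec(s["orientation"]).as_matrix();print("tool y yaw",np.degrees(np.arctan2(T[1,1],T[0,1])),s["tcp_pos"])
print(proj(d,(.5068,-.1500,.122))-[100,100],[proj(d,np.r_[s["tcp_pos"][:2],z])-[100,100] for z in(.122,)])
E
```

```text
tool y yaw -6.466940411403643 [ 0.50754917 -0.14969855  0.20670619]
[219.20566604 101.84762462] [array([220.26011194, 101.31485368])]
```

View pics/w5.png

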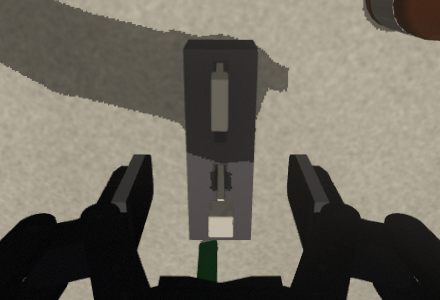

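The bar cap is centred near (220,103), right where predicted and midway between the fingers. I descend and grip.

Request:
carry_out:
  increments:
    - {"tx":0,"ty":0,"tz":-0.25,"turn":0}
    - {"tx":0,"ty":0,"tz":-0.5,"turn":0}
    - {"tx":0,"ty":0,"tz":-0.7,"turn":0}
    - {"tx":0,"ty":0,"tz":-0.85,"turn":0}
    - {"tx":0,"ty":0,"tz":-0.94,"turn":0}
    - {"tx":0,"ty":0,"tz":-0.94,"turn":0}
    - {"tx":0,"ty":0,"tz":-0.94,"turn":0}

```text
time_s: 14.8
tcp_pos: [0.5077, -0.1501, 0.0941]
orientation: [2.345, 2.09, 0.001]
force: [-0.6, -0.1, 0.1]
opening: 0.698
grasp_force: 0.0
```

Request:
carry_out:
  increments:
    - {"tx":0,"ty":0,"tz":0,"turn":0}
    - {"tx":0,"ty":0,"tz":0,"turn":0}
    - {"tx":0,"ty":0,"tz":0,"turn":0}
    - {"tx":0,"ty":0,"tz":0,"turn":0}
    - {"tx":0,"ty":0,"tz":0,"turn":0}
    - {"tx":0,"ty":0,"tz":0,"turn":0}
    - {"tx":0,"ty":0,"tz":0,"turn":0}
    - {"tx":0,"ty":0,"tz":0,"turn":0}
    - {"tx":0,"ty":0,"tz":0,"turn":0}
  fingers: 0

```text
time_s: 15.7
tcp_pos: [0.5072, -0.1499, 0.0939]
orientation: [2.345, 2.09, 0.001]
force: [-1.1, 0.3, 7.1]
opening: 0.135
grasp_force: 41.4
```

Request:
carry_out:
  increments:
    - {"tx":0,"ty":0,"tz":0.15,"turn":0}
    - {"tx":0,"ty":0,"tz":0.35,"turn":0}
    - {"tx":0,"ty":0,"tz":0.55,"turn":0}
    - {"tx":0,"ty":0,"tz":0.8,"turn":0}
    - {"tx":0,"ty":0,"tz":1,"turn":0}
    - {"tx":0,"ty":0,"tz":1,"turn":0}

```text
time_s: 16.3
tcp_pos: [0.5085, -0.1504, 0.2162]
orientation: [2.343, 2.087, 0.005]
force: [-0.1, -0.8, -0.4]
opening: 0.136
grasp_force: 40.3
```

Request:
carry_out:
  increments:
    - {"tx":0,"ty":0,"tz":0.2,"turn":0}
    - {"tx":0,"ty":0,"tz":0.35,"turn":0}
    - {"tx":0,"ty":0,"tz":0.35,"turn":0}
    - {"tx":0,"ty":0,"tz":0.35,"turn":0}

```text
time_s: 16.7
tcp_pos: [0.507, -0.1496, 0.2548]
orientation: [-2.345, -2.09, -0.0]
force: [-0.3, -0.3, -0.7]
opening: 0.135
grasp_force: 40.2
```

Request:
carry_out:
  increments:
    - {"tx":0.1,"ty":0.3,"tz":0,"turn":0.09}
    - {"tx":0.2,"ty":0.6,"tz":0,"turn":0.18}
    - {"tx":0.3,"ty":0.9,"tz":0,"turn":0.27}
    - {"tx":0.3,"ty":1,"tz":0,"turn":0.28}

```text
time_s: 17.1
tcp_pos: [0.544, -0.0256, 0.2537]
orientation: [-1.82, -2.558, -0.001]
force: [0.0, 0.2, -0.4]
opening: 0.132
grasp_force: 40.3
```

Request:
carry_out:
  increments:
    - {"tx":0.1,"ty":0.3,"tz":0,"turn":0.09}
    - {"tx":0.1,"ty":0.6,"tz":0,"turn":0.18}
    - {"tx":0.1,"ty":0.9,"tz":0,"turn":0.27}
    - {"tx":0.1,"ty":1,"tz":0,"turn":0.28}

```text
time_s: 17.5
tcp_pos: [0.5543, 0.0938, 0.2538]
orientation: [-1.221, -2.892, -0.0]
force: [-0.3, -0.7, -0.7]
opening: 0.132
grasp_force: 40.3
```

Request:
carry_out:
  increments:
    - {"tx":0,"ty":0.148,"tz":0,"turn":0.09}
    - {"tx":0,"ty":0.148,"tz":0,"turn":0.18}
    - {"tx":0,"ty":0.148,"tz":0,"turn":0.27}
    - {"tx":0,"ty":0.148,"tz":0,"turn":0.283}
    - {"tx":0,"ty":0.148,"tz":0,"turn":0.283}
    - {"tx":0,"ty":0.148,"tz":0,"turn":0.283}

```text
time_s: 18.1
tcp_pos: [0.555, 0.1073, 0.2549]
orientation: [-0.572, -3.089, 0.001]
force: [0.3, 0.8, 0.1]
opening: 0.134
grasp_force: 40.3
```

```bash
python3 - <<'E'
from h import *
s=sense();T=Ro.from_rotvec(s["orientation"]).as_matrix();print("tool y yaw",np.degrees(np.arctan2(T[1,1],T[0,1])),s["tcp_pos"],s["grasp_force"])
E
```

```text
tool y yaw 69.02147613442632 [0.55504227 0.10727192 0.25487321] 40.252522230148315
```

Request:
carry_out:
  increments:
    - {"tx":0,"ty":0,"tz":-0.2,"turn":0.005}
    - {"tx":0,"ty":0,"tz":-0.4,"turn":0.005}
    - {"tx":0,"ty":0,"tz":-0.6,"turn":0.005}
    - {"tx":0,"ty":0,"tz":-0.8,"turn":0.005}
    - {"tx":0,"ty":0,"tz":-0.95,"turn":0.005}
    - {"tx":0,"ty":0,"tz":-1,"turn":0.005}
    - {"tx":0,"ty":0,"tz":-1,"turn":0.005}
    - {"tx":0,"ty":0,"tz":-1,"turn":0.005}
    - {"tx":0,"ty":0,"tz":-1,"turn":0.005}
    - {"tx":0,"ty":0,"tz":-1,"turn":0.005}

```text
time_s: 19.1
tcp_pos: [0.5556, 0.108, 0.1362]
orientation: [0.553, 3.091, 0.001]
force: [-0.4, 0.2, -0.8]
opening: 0.137
grasp_force: 40.3
```

```bash
python3 - <<'E'
from h import *
c=snap("scene");d=snap("wrist")
a=(340,80)
cv2.imwrite("pics/f.png",np.hstack([cv2.resize(c["frame"][80:220,340:500],(400,350)),cv2.resize(d["frame"],(400,250))[0:250].copy() if 0 else cv2.copyMakeBorder(cv2.resize(d["frame"],(400,250)),0,100,0,0,cv2.BORDER_CONSTANT)]))
s=sense();print(s["tcp_pos"],s["force"],s["grasp_force"])
for n,p in dict(foot=(.555,.1075,.05),sampcap=(.555,.1075,.162),ref=(.4952,.1299,.162),refmouth=(.4952,.1299,.09)).items(): print(n,(proj(c,p)-a)*2.5)
E
```

```text
[0.55544536 0.10791618 0.13588766] [0.07813114 0.14632531 0.12949084] 40.25431036949158
foot [119.78708808 262.91594069]
sampcap [136.63610996 157.45186   ]
ref [106.55118918 120.95549166]
refmouth [ 97.60209434 188.88526798]
```

View pics/f.png

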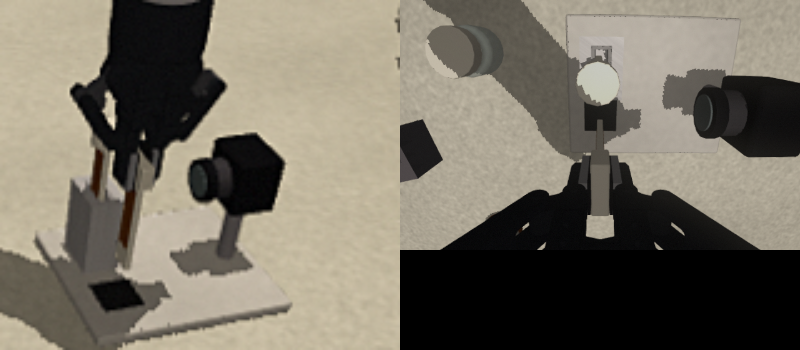

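The sample hangs upright between the pads, with its foot near (124,267) where expected. It is clear of the holder, and the reference still stands in its slot. I hand the job in.

```bash
python3 -c "
from rig import *
print(finish_job())"
```

```text
the job is handed in; nothing more can be done
None
```

The job is handed in: the reference stands released in the holder's slot, and the sample is held upright over the dark square at lens height; handing in returned no verdict, so I don't know how it was judged.

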